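Hang the grip basket in the soak tub and open the disinfectant jug

ROBOT

A 6-joint arm with a two-finger parallel gripper is mounted at the origin on the work surface. World frame = base frame: x ahead of the robot, y to its left, z up, the work surface at z = 0. Lengths are in m, angles in rad, forces in N, time in s.
With the tool pointing down it reaches from about 0.4 to 0.925 m from the base axis. Payload 3.4 kg.
Tool frame: the origin (TCP) lies at the very end of the fingers, on their centre line; the grasp point (between the pads) lies behind it (robot.grip_depth is the z of the grasp point in the tool frame, in m); z points along the fingers, y is the line along which they close (so a half turn about z gives the same grasp; the last joint's range is limited). The gripper opens to 85 mm and grips with 20 to 120 N. Pads are 22 mm wide; open, the fingers measure 114 mm over their backs; the gripper's body (76 mm by 85 mm) begins 54 mm behind the grasp point. The pads swing forward as they close: fully open they stand 13 mm farther back than shut.
Start: joints at [-1.268, 0.307, 1.506, -0, 1.328, -0.073], TCP at [0.212, -0.535, 0.231] pointing down, gripper open.
Joint ranges: [-3.12, 3.12], [-1.05, 2.28], [0.14, 2.33], [-1.42, 4.57], [0.1, 2.73], [-2.68, 2.68]. Speed limits (rad/s): [2.57, 2.57, 3.14, 3.14, 3.14, 3.14].

INTERFACE

Orientations are given as a 3x3 rotation matrix whose columns are the frame's x, y, z axes.
In Python, from cell import robot gives the robot as it stands.
- The arm moves only by the shell command python3 -m inch 'ROWS'. ROWS is JSON, a list of rows, each an object of numbers: "x", "y", "z": the shift along the world's x, y, z in cm; "wx", "wy", "wz": the turn, a rotation vector about the world's x, y, z in units of 8 degrees (1.0 is 8 degrees); "jaw": the opening, from -1 (shut) to 1 (fully open), so that 0 is half open. A call has 1 to 5 rows; each row shifts and turns the commanded pose from where the row before left it; what a row does not reach is not made up. A row lasts 1/8 s, in which the tool goes at most 62.5 mm and 10.7 degrees, less where a joint would pass 70% of its speed; a pose out of reach is approached as far as the arm can. A call with a gripper value outside its range is refused whole. The fingers move at their own pace and stop on an object; the grip force is fixed at half the most. Time passes only in rows, so rows that do not move let the fingers close. It gives the time, the measured TCP pose, the force, the opening and the grip force at its end, in the units of the state.
- robot.state(): the state, without advancing time (a new reading comes with each control period).
- robot.grab_frame(name): name is "scene" or "top"; returns a dict with "pixels" (384x512x3 uint8, red, green, blue), "fx", "fy", "cx", "cy" (pixels), "k1" (the pictures are not rectified: a ray, as slopes to the right and down, at radius r is drawn at 1 + k1 r^2 times it, then the intrinsics apply), "view" (4x4, takes a point from world to camera coordinates). Camera axes: x right, y up, looking along -z (the intrinsics and any distortion apply to the point x, -y, -z); pixel columns grow to the right and rows downward; lengths in m; the calibration is good to about 2 mm. A picture is of the moment at which its call begins. There is no depth.
- robot.close_job(): hands the job in; it is judged then, once.
Trained networks look in a picture, given as the dict that the camera call returned (one of the last four; its "shot" number tells which), for a name from the list of things; names that differ only in an ending like _2 or _b are one class to them, and where a whole thing is asked for, a point or a joint stands for the part that bears it (a point fixed in the world has none). Each returns a list of dicts, best first, with "confidence" (0 to 1); they miss things now and then, are a little off and sometimes report something else, mostly with a low value. They report only what shows in the picture. A call takes as long as a camera call. They do not tell look-alikes from the thing itself.
- robot.look_for(picture, name): "location" ([column, row] in pixels, amid what is visible of it).
- robot.mark_of(picture, name): "location" ([column, row] in pixels: a listed point, or the origin of a listed thing).
The state is a dict: "clock": time; "q": joint angles; "joint_vel": joint speeds; "effort": joint torques, N m; "tcp_pos": TCP position; "tool_rot": TCP orientation; "force": force on the tool from outside, world axes, zero at the start; "wrist_torque": the same for the moment, N m; "gripper_width": finger opening in m; "grip_force": force on a finger pad.
Only numpy, scipy, OpenCV 4.12 (cv2) and the standard library are available. Lean on these libraries where they do the work, as an engineer would, in place of code of your own. Each camera call takes 0.05 s, during which the arm holds its last target. There are 200 camera calls.

TASK

Get the soak ready: pick up the wire basket of steel grips by its handle, keep it upright, hang the middle of the handle on the hook over the soak tub so that the basket hangs free inside the tub, and let go of it. Then open the disinfectant jug: press its safety cap down, keep it down while you turn it anticlockwise until it comes free, and lift it straight up. Finish while still holding the cap in the gripper, still, about 8 cm above the jug's mouth; leave the jug standing where it is and the other things on the bench alone.

Things in the scene. Friction and masses are not known exactly. Their poses are not given: they have to be found in the camera images.
- basket: Wire basket with three steel grips fixed in it, 80 (x) x 120 (y) x 42 mm high, 0.28 kg, on the bench. Origin: centre of its underside, z up. Over it stands a rigid bail of 6 mm round wire: uprights at y = -58 and +58 mm and a top bar along y at x = 0, centre line 147 mm above the origin. Both ends are alike.
- basket_bar (a point): Underside of the handle bar's middle, 150 mm above the basket's underside. From y = -14 to +14 mm the bar is crimped upward by 6 mm (level from -6 to +6) so that it settles on a hook.
- basket_grip (a point): Centre line of the straight part of the handle bar, 30 mm to the basket's +y of the middle, 147 mm above its underside. Bar free to pinch from above from |y| = 16 to 50 mm on either side, fingers closing along the basket's x. Gripped here, the finger passes beside the hook.
- tub: Soak tub, an empty open pan of bare metal, fixed: outside 150 (x) x 190 (y) x 70 mm high, walls and floor 4 mm. Origin: centre of its underside. The basket goes in with its handle bar along the tub's y axis, then 30 mm or more clear of each wall.
- hook: Fixed hook of 8 mm steel rod; origin and axes as the tub's. A post clamped to the tub's outside at x = +88 mm; its top arm, 200 mm high at most, runs in -x, drops at x = +34 to +22 mm to a level seat (x = +22 to -16 mm) and ends in a tip turned up to 196 mm height at x = -26 mm. Bring the handle in over the tip from the -x side and lower it between tip and arm (50 mm gap).
- hook_seat (a point): Middle of the hook's seat, on top of the rod, 178 mm above the bench over the tub's centre. The handle's crimp rests here when hung; the basket's underside is then 28 mm above the bench, 24 mm above the tub's floor.
- jug: White plastic jug, full, 1.6 kg, standing loose: body 105 (x) x 100 (y) x 148 mm high, then a cone shoulder (45 mm from the axis at 150 mm height, 21 mm at 167 mm), carrying handle on its +x side, 30 to 138 mm high, out to x = 103 mm. Origin: centre of its underside, on the neck's axis. Its weight keeps it in place while the cap is turned.
- jug_mouth (a point): Centre of the neck's rim, on the jug's axis, 201 mm above the jug's underside.
- cap: Grey ribbed safety cap, 52 mm diameter, 34 mm high, 45 g, closed on the jug's neck. Origin: centre of its lower edge (182 mm above the jug's underside when closed, top at 216 mm), z up; its x axis lies along the jug's when closed. Round: grip it at any yaw; room all round it down to 172 mm height. A firm grip (30 N or more) on its sides carries the push.
- cap_top (a point): Centre of the cap's top. Closed, the cap does not lift and turns 2 degrees at most. Push it down 3 mm or more (5 is good, it stops at 7; spring 6 N at first, 11 N at 5 mm, 13 N at 7 mm), turn it anticlockwise seen from above, held down for the first 45 degrees; free to lift from 45 to 80 degrees, a stop at about 85.
- liner (a joint): The sprung sealing disc inside the cap, resting on the jug's rim: how far the cap is pushed down on it, 0 at rest to 0.007 m fully down.
- rinse_pot: White plastic rinse pot with a round flange, 88 mm across, 45 mm high; leave it alone. Origin: centre of its underside.
- pen: Black tattoo machine lying on the bench, 130 mm long (along its y), 31 mm thick; leave it alone. Origin: centre of its underside.
- ink_bottle: Small black ink bottle, 32 mm diameter, 85 mm high; leave it alone. Origin: centre of its underside.
Things that resemble listed ones, but are neither listed nor needed, are in the scene too. What is shaped like the basket but purple is not meant.

How it is judged:
By the outcome, as a careful person would: the job done as asked, in the order asked, and still so for the second after the job is handed in, while the arm keeps its last pose, push and grip.
It also fails if it takes over 61 s, if anything falls off the work surface, if the arm or the gripper's body presses on something with over 40 N, if the wrist force passes 120 N, or if a joint passes its speed limit or range.

## Working session

There is one attempt and no reset: what is moved stays moved. The work goes in short steps, Python scripts to look and compute and a shell command to move; the robot and the scene stay as the last step left them, time stands still between calls to the robot, and variables do not carry over. Pictures are saved under pics/ and viewed, at most 10 in all, crops included, and the job is handed in when it is done.

```bash
ls; mkdir -p pics; cat > h.py <<'E'
import numpy as np, cv2
from cell import robot
def ray(p,uv):
    x=np.array([(uv[0]-p['cx'])/p['fx'],(uv[1]-p['cy'])/p['fy']]); s=x.copy()
    for _ in range(20): s=x/(1+p['k1']*(s@s))
    V=np.array(p['view']); R=V[:3,:3]; c=-R.T@V[:3,3]
    return c,R.T@np.array([s[0],-s[1],-1])
def at_z(p,uv,z):
    c,d=ray(p,uv); return c+d*(z-c[2])/d[2]
def proj(p,w):
    V=np.array(p['view']); q=V[:3,:3]@np.array(w)+V[:3,3]; s=np.array([q[0],-q[1]])/-q[2]
    s=s*(1+p['k1']*(s@s)); return np.array([s[0]*p['fx']+p['cx'],s[1]*p['fy']+p['cy']])
def tri(p1,a,p2,b):
    c1,d1=ray(p1,a);c2,d2=ray(p2,b)
    t=np.linalg.lstsq(np.c_[d1,-d2],c2-c1,rcond=None)[0]
    A=c1+d1*t[0];B=c2+d2*t[1]; return (A+B)/2,np.linalg.norm(A-B)
def save(p,n,box=None,size=(800,600)):
    im=np.array(p['pixels'])[...,::-1]
    if box: im=im[box[1]:box[3],box[0]:box[2]]
    f=min(size[0]/im.shape[1],size[1]/im.shape[0])
    cv2.imwrite('pics/'+n,cv2.resize(im,None,fx=f,fy=f,interpolation=cv2.INTER_CUBIC))
E
python3 - <<'E'
from h import *
np.set_printoptions(precision=3,suppress=True)
S=robot.grab_frame('scene');T=robot.grab_frame('top')
save(S,'s0.png');save(T,'t0.png')
for n in ['basket','basket_bar','basket_grip','tub','hook_seat','jug_mouth','cap_top','jug','rinse_pot']:
    for nm,p in (('S',S),('T',T)):
        print(n,nm,[(np.round(d['location'],1).tolist(),round(d['confidence'],2)) for d in robot.mark_of(p,n)[:4]])
print(robot.state(), robot.grip_depth)
E
```

```text
pics
basket S [([319.0, 181.8], 0.63), ([287.8, 156.4], 0.63)]
basket T [([161.8, 208.0], 0.94), ([143.9, 270.6], 0.87), ([217.4, 111.2], 0.72)]
basket_bar S [([292.6, 113.6], 0.94), ([324.9, 140.9], 0.86), ([141.7, 208.5], 0.72), ([318.9, 180.6], 0.58)]
basket_bar T [([123.5, 281.9], 0.81), ([141.4, 205.6], 0.73)]
basket_grip S [([321.9, 136.3], 0.62), ([294.0, 116.9], 0.6)]
basket_grip T [([134.1, 210.5], 0.83), ([127.4, 267.4], 0.64)]
tub S [([268.6, 233.4], 0.57)]
tub T [([257.3, 182.4], 0.57)]
hook_seat S [([266.9, 174.3], 0.77)]
hook_seat T [([259.7, 174.7], 0.68)]
jug_mouth S [([138.0, 215.7], 0.94), ([154.4, 279.9], 0.52)]
jug_mouth T [([398.6, 187.8], 0.82)]
cap_top S [([139.3, 209.2], 0.87)]
cap_top T [([400.4, 189.3], 0.77)]
jug S [([154.4, 282.0], 0.71)]
jug T [([371.6, 194.3], 0.56)]
rinse_pot S [([360.9, 247.4], 0.65)]
rinse_pot T [([219.0, 111.3], 0.57), ([373.6, 195.3], 0.2)]
{'clock': 1.0, 'q': array([-1.267,  0.307,  1.506,  0.   ,  1.328, -0.073]), 'joint_vel': array([-0.001,  0.   , -0.001,  0.   , -0.002, -0.001]), 'effort': array([  0.001, -45.749, -25.234,  -0.   ,   0.001,  -0.   ]), 'tcp_pos': array([ 0.212, -0.535,  0.231]), 'tool_rot': array([[ 0.93 ,  0.368,  0.   ],
       [ 0.368, -0.93 , -0.   ],
       [ 0.   ,  0.   , -1.   ]]), 'force': array([ 0.55 , -0.014, -0.067]), 'wrist_torque': array([ 0.011, -0.022, -0.029]), 'grip_force': 0.0, 'gripper_width': 0.08552082749461833} -0.0187
```

View pics/s0.png

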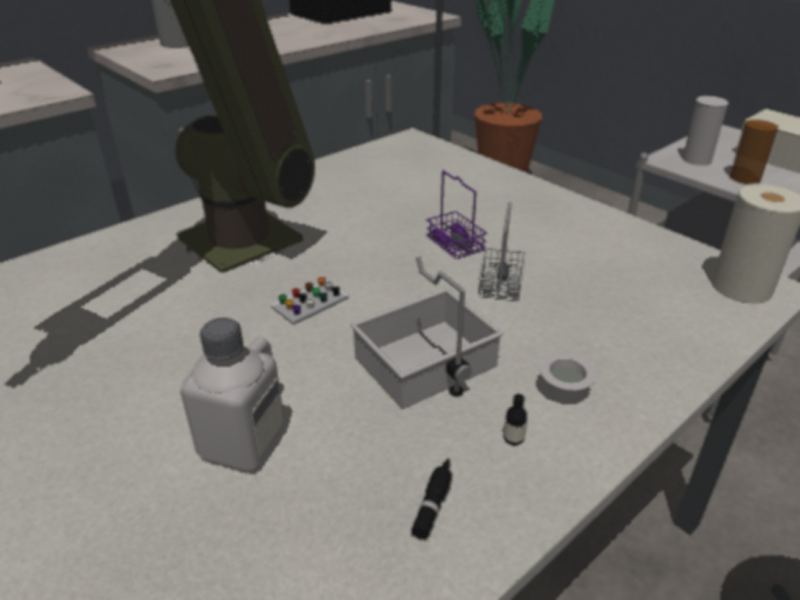

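View pics/t0.png

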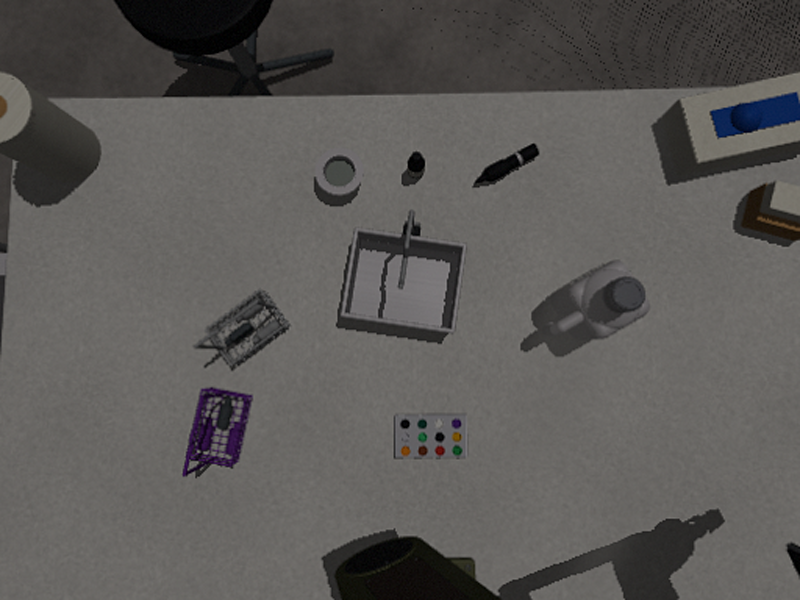

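Two basket-shaped things: steel grey one at scene (321,173)/top (154,211), and purple at scene (290,150)/top (138,275). The grey one is meant (purple is excluded). Confirming by crop, and measuring.

```bash
python3 - <<'E'
from h import *
np.set_printoptions(precision=4,suppress=True)
S=robot.grab_frame('scene');T=robot.grab_frame('top')
a=np.array(T['pixels'])[175:245,115:195,::-1]; b=np.array(S['pixels'])[120:200,285:365,::-1]
f=lambda i:cv2.resize(i,(400,int(400*i.shape[0]/i.shape[1])),interpolation=cv2.INTER_CUBIC)
a=f(a);b=f(b);h=350; cv2.imwrite('pics/c1.png',np.hstack([a[:h],b[:h]]))
t=lambda n,s,u,z:print(n,tri(S,s,T,u),at_z(S,s,z),at_z(T,u,z))
t('bar',(324.9,140.9),(141.4,205.6),.153)
t('grip',(321.9,136.3),(134.1,210.5),.147)
t('base',(319,181.8),(161.8,208),0)
t('seat',(266.9,174.3),(259.7,174.7),.178)
t('tub',(268.6,233.4),(257.3,182.4),0)
t('cap',(139.3,209.2),(400.4,189.3),.216)
t('mouth',(138,215.7),(398.6,187.8),.201)
t('jug',(154.4,282),(371.6,194.3),0)
t('pot',(360.9,247.4),(219,111.3),0)
for z,pts in ((.07,[(357,229),(466,243),(455,335),(338,325)]),):
    print([at_z(T,np.array(p)/1.5625,z)[:2] for p in pts])
E
```

```text
bar (array([0.5065, 0.3036, 0.1388]), np.float64(0.009443024885546094)) [0.5216 0.2771 0.153 ] [0.5088 0.3026 0.153 ]
grip (array([0.4909, 0.3149, 0.1454]), np.float64(0.019686817983745147)) [0.4896 0.3015 0.147 ] [0.4973 0.3223 0.147 ]
base (array([ 0.5078,  0.2915, -0.0003]), np.float64(0.008024470642797503)) [0.5063 0.2871 0.    ] [0.5104 0.2945 0.    ]
seat (array([0.5743, 0.0075, 0.1799]), np.float64(0.01101446813541518)) [0.5691 0.0048 0.178 ] [0.5781 0.0117 0.178 ]
tub (array([ 0.5777,  0.0147, -0.0081]), np.float64(0.013429092997420114)) [0.5808 0.0024 0.    ] [0.581  0.0197 0.    ]
cap (array([ 0.5342, -0.3099,  0.2125]), np.float64(0.005336612208644385)) [ 0.5365 -0.3136  0.216 ] [ 0.5352 -0.3062  0.216 ]
mouth (array([ 0.5375, -0.3136,  0.1994]), np.float64(0.011260382848610717)) [ 0.5348 -0.3183  0.201 ] [ 0.5402 -0.3079  0.201 ]
jug (array([ 0.5394, -0.3086,  0.0063]), np.float64(0.010498269154191551)) [ 0.5298 -0.3101 -0.    ] [ 0.5427 -0.3059  0.    ]
pot (array([0.7872, 0.127 , 0.0139]), np.float64(0.004590667211722352)) [0.778  0.1386 0.    ] [0.7934 0.1303 0.    ]
[array([0.6718, 0.0963]), array([ 0.6445, -0.0927]), array([ 0.4857, -0.0704]), array([0.505 , 0.1293])]
```

View pics/c1.png

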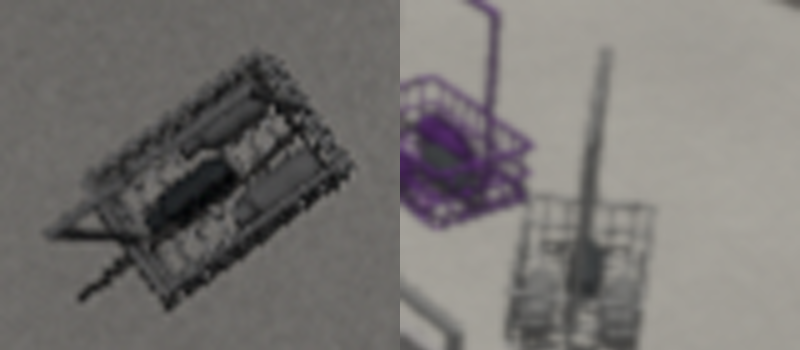

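The crop shows the grey steel basket (grips inside, bail edge-on in the scene view); purple one separate. Next, fit yaws with models.

```bash
cat > fit.py <<'E'
from h import *
from scipy.optimize import least_squares
np.set_printoptions(precision=4,suppress=True)
def T3(q,P):
    c,s=np.cos(q[2]),np.sin(q[2]); P=np.atleast_2d(P)
    return np.c_[q[0]+c*P[:,0]-s*P[:,1],q[1]+s*P[:,0]+c*P[:,1],P[:,2]]
B=np.array([[.04,.06,.042],[.04,-.06,.042],[-.04,-.06,.042],[-.04,.06,.042]])
bail=np.array([[0,.058,.04],[0,.058,.147],[0,.014,.147],[0,.006,.153],[0,-.006,.153],[0,-.014,.147],[0,-.058,.147],[0,-.058,.04]])
tubr=np.array([[.075,.095,.07],[.075,-.095,.07],[-.075,-.095,.07],[-.075,.095,.07]])
tubb=tubr*[1,1,0]
hook=np.array([[.088,0,.0],[.088,0,.196],[.034,0,.196],[.022,0,.174],[-.016,0,.174],[-.026,0,.196]])
def edges(p,P,im,col,k,off,closed):
    uv=np.array([(proj(p,w)-off)*k for w in P]); cv2.polylines(im,[np.int32(uv*16)],closed,col,1,cv2.LINE_AA,4)
def crop(p,x0,y0,w,h,k,items):
    im=np.array(p['pixels'])[y0:y0+h,x0:x0+w,::-1]; im=cv2.convertScaleAbs(cv2.resize(im,None,fx=k,fy=k,interpolation=cv2.INTER_CUBIC),alpha=1.5)
    for q,P,col,cl in items: edges(p,T3(q,P),im,col,k,np.array([x0,y0])-.5+.5/k,cl)
    return im
E
cat > m1.py <<'E'
from fit import *
S=robot.grab_frame('scene');T=robot.grab_frame('top')
uB=[np.array([115+u/5,175+v/5]) for u,v in ((255,55),(352,170),(168,308),(92,180))]
ordB=[[.04,.06,.042]]
# image left ~ +y, up ~ +x : crop top corner=(+x,-y?)...
def res(q):
    P=T3(q,np.array([[.04,-.06,.042],[-.04,-.06,.042],[-.04,.06,.042],[.04,.06,.042]]))
    r=[proj(T,w)-u for w,u in zip(P,uB)]
    r.append(proj(S,T3(q,[0,0,0])[0])-[319,181.8])
    return np.ravel(r)
qb=least_squares(res,[.508,.2925,.6]);print(qb.x,np.degrees(qb.x[2]),qb.fun)
uT=[np.array(p)/1.5625 for p in ((357,229),(466,243),(453,332),(339,320))]
def rt(q):
    r=[proj(T,w)-u for w,u in zip(T3(q,tubr),uT)]
    r.append(2*(proj(S,T3(q,[0,0,.178])[0])-[266.9,174.3]))
    return np.ravel(r)
qt=least_squares(rt,[.575,.008,-.1]);print(qt.x,np.degrees(qt.x[2]),qt.fun)
Y=(0,255,255);G=(0,255,0);I=[(qb.x,B,Y,1),(qb.x,bail,G,0),(qt.x,tubr,Y,1),(qt.x,tubb,Y,1),(qt.x,hook,G,0)]
a=crop(T,115,130,200,110,4,I)[:, :800]
b=crop(S,220,110,133,160,3,I)[:, :400]
cv2.imwrite('pics/o1.png',a[:440,:800]); 
cv2.imwrite('pics/o2.png',b)
E
python3 m1.py
```

```text
[0.5016 0.292  0.6403] 36.68494278439139 [ 1.6906 -0.2083 -0.7226 -0.257   0.5222 -1.1419 -1.1539  1.1318 -0.0919
 -1.1882]
[ 0.574   0.0098 -0.1495] -8.56785459284053 [ 1.3806  3.4346  1.0416  3.8188  2.2397  1.9217  4.7227 -0.2161  5.7755
  0.0953]
```

View pics/o1.png

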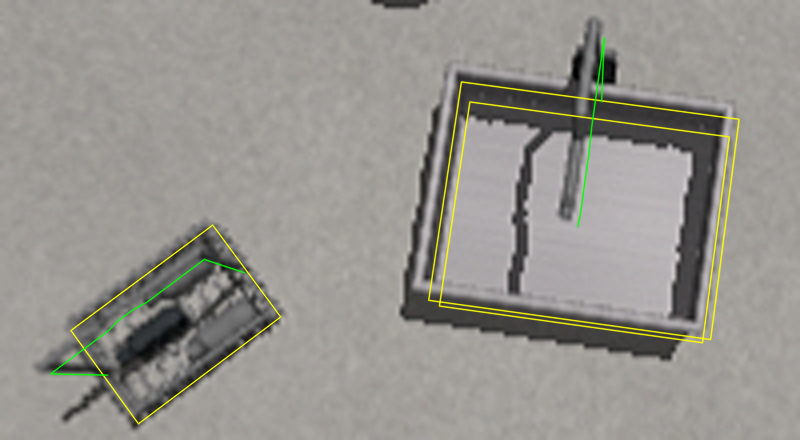

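View pics/o2.png

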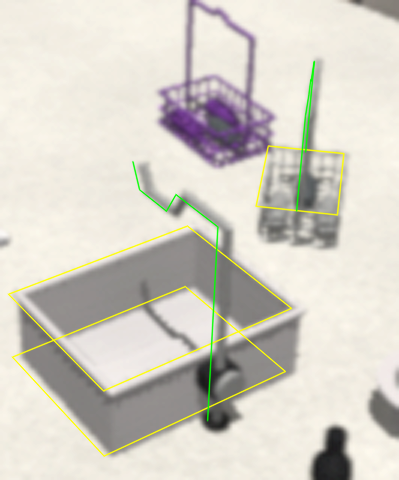

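```bash
cat > m2.py <<'E'
from fit import *
S=robot.grab_frame('scene');T=robot.grab_frame('top')
f=lambda c,k,x,y:np.array([x,y])-.5+.5/k+np.array(c)/k
t=lambda *c:f(c,4,115,130); s=lambda *c:f(c,3,220,110)
def fit(obs,q0):
    def r(q):
        o=[]
        for p,P,u in obs: o.append(proj(p,T3(q,P)[0])-u)
        return np.ravel(o)
    R=least_squares(r,q0,loss='soft_l1'); print(R.x,np.degrees(R.x[2]));print(r(R.x).reshape(-1,2).tolist()); return R.x
qt=fit([(T,tubr[0],t(455,62)),(T,tubr[1],t(738,107)),(T,tubr[2],t(703,338)),(T,tubr[3],t(413,290)),
 (T,[-.026,0,.196],t(567,214)),(S,[-.026,0,.192],s(142,165)),(S,tubr[1],s(105,395)),(S,tubr[2],s(18,295)),(S,tubr[0],s(303,312)),(S,tubr[3],s(190,227))],[.575,.008,-.15])
qb=fit([(T,B[0],t(88,325)),(T,B[1],t(210,228)),(T,B[2],t(280,318)),(T,B[3],t(140,422)),(T,[0,.058,.147],t(43,367)),(S,[0,.058,.147],s(317,62)),
 (S,[0,0,0],[319,181.8]),(S,B[1],s(345,152)),(S,B[0],s(268,147))],[.5,.292,.6])
c,d=ray(S,[320,150]); print('cam',c)
for y in (.03,-.03): print('grip',T3(qb,[0,y,.147]))
print('seat',T3(qt,[0,0,.178]), 'grip at hang',T3(qt,[[0,.03,.175],[0,-.03,.175]]))
Y=(0,255,255);G=(0,255,0);I=[(qb,B,Y,1),(qb,bail,G,0),(qt,tubr,Y,1),(qt,tubb,Y,1),(qt,hook,G,0)]
a=crop(T,115,140,185,110,2.7,I);b=crop(S,220,115,133,125,3.7,I)
h=min(a.shape[0],b.shape[0]); cv2.imwrite('pics/o3.png',np.hstack([cv2.resize(a[:297],(430,256)),b[:256*1,:0] if 0 else cv2.resize(b,(370,348))[:256]]))
cv2.imwrite('pics/o3.png',np.vstack([a[:297,:499],cv2.resize(b,(499,469))[:300]]))
E
python3 m2.py
```

```text
[ 0.5809  0.0137 -0.1689] -9.675468519702603
[[0.6812011492043553, 1.7939162704354885], [-0.9018527326212507, 1.1869985410047548], [-0.36820956814602823, -1.7226563386155362], [1.9336038962131283, -0.8742580654920857], [0.6624580916964646, 0.18558683628390327], [0.08162921965873693, 0.5416414261225952], [1.591525644045106, -1.0287946800137604], [-0.3156001192129736, -0.3491318327825752], [-0.8789164201327822, -0.1819068605453822], [2.572136096354086, 0.19238758626875097]]
[0.5026 0.2926 0.6387] 36.59602710511303
[[-4.590303288224732, 0.8502966462683617], [0.39080945760997565, -1.1803049407650406], [-0.161558939075519, -0.7064924500946574], [-0.754330010348383, -0.0515504976565353], [1.5218528162489235, 1.159137475451331], [-0.6487216469806754, -0.32580139640867856], [0.28060696062260604, -1.1273857202652664], [-2.3208901251383622, 20.89019281535721], [25.525514509258073, 2.0932472703083533]]
cam [ 1.2016 -0.5907  0.7318]
grip [[0.4848 0.3166 0.147 ]]
grip [[0.5205 0.2685 0.147 ]]
seat [[0.5809 0.0137 0.178 ]] grip at hang [[ 0.586   0.0433  0.175 ]
 [ 0.5759 -0.0159  0.175 ]]
```

View pics/o3.png

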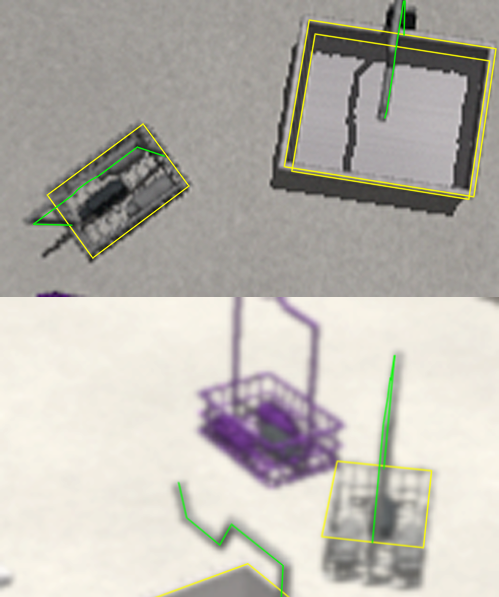

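Fit matches both pictures (basket bail, hook and rim lines overlay). Plan: grip at +y side (0.485, 0.317), tool y along the basket's x. Work out the arc.

```bash
python3 - <<'E'
import numpy as np
a=np.radians(np.linspace(-68.4,33.1,21)); P=.577*np.c_[np.cos(a),np.sin(a)]*100
print(np.round(np.diff(P,axis=0),1).tolist(), 105/8/20)
E
```

```text
[[4.7, 2.1], [4.5, 2.5], [4.2, 2.9], [4.0, 3.2], [3.6, 3.6], [3.3, 3.9], [3.0, 4.2], [2.6, 4.4], [2.2, 4.6], [1.8, 4.8], [1.3, 4.9], [0.9, 5.0], [0.4, 5.1], [-0.0, 5.1], [-0.5, 5.1], [-0.9, 5.0], [-1.4, 4.9], [-1.8, 4.8], [-2.2, 4.6], [-2.6, 4.4]] 0.65625
```

```bash
python3 -m inch '[{"z":6,"jaw":1},{"z":2,"jaw":1}]'
```

```text
schema error: expected keys x, y, z, wx, wy, wz, jaw
```

```bash
python3 -m inch '[{"x":0,"y":0,"z":5,"wx":0,"wy":0,"wz":0,"jaw":1},{"x":4.7,"y":2.1,"z":2,"wx":0,"wy":0,"wz":0.65,"jaw":1},{"x":4.5,"y":2.5,"z":0,"wx":0,"wy":0,"wz":0.65,"jaw":1},{"x":4.2,"y":2.9,"z":0,"wx":0,"wy":0,"wz":0.65,"jaw":1},{"x":4.0,"y":3.2,"z":0,"wx":0,"wy":0,"wz":0.65,"jaw":1}]'
python3 -m inch '[{"x":3.6,"y":3.6,"z":0,"wx":0,"wy":0,"wz":0.65,"jaw":1},{"x":3.3,"y":3.9,"z":0,"wx":0,"wy":0,"wz":0.65,"jaw":1},{"x":3.0,"y":4.2,"z":0,"wx":0,"wy":0,"wz":0.65,"jaw":1},{"x":2.6,"y":4.4,"z":0,"wx":0,"wy":0,"wz":0.65,"jaw":1},{"x":2.2,"y":4.6,"z":0,"wx":0,"wy":0,"wz":0.65,"jaw":1}]'
```

```text
clock: 1.92
tcp_pos: [0.3869, -0.4269, 0.3014]
tool_rot: [[0.737, 0.676, 0.0], [0.676, -0.737, -0.0], [0.0, 0.001, -1.0]]
force: [0.5, 0.4, -0.7]
gripper_width: 0.0853
grip_force: 0.0
clock: 2.55
tcp_pos: [0.5335, -0.2193, 0.3012]
tool_rot: [[0.365, 0.931, 0.0], [0.931, -0.365, -0.0], [-0.0, 0.0, -1.0]]
force: [0.1, -0.8, 0.3]
gripper_width: 0.0853
grip_force: 0.0
```

```bash
python3 -m inch '[{"x":1.8,"y":4.8,"z":0,"wx":0,"wy":0,"wz":0.65,"jaw":1},{"x":1.3,"y":4.9,"z":0,"wx":0,"wy":0,"wz":0.65,"jaw":1},{"x":0.9,"y":5.0,"z":0,"wx":0,"wy":0,"wz":0.65,"jaw":1},{"x":0.4,"y":5.1,"z":0,"wx":0,"wy":0,"wz":0.65,"jaw":1},{"x":0,"y":5.1,"z":0,"wx":0,"wy":0,"wz":0.65,"jaw":1}]'
python3 -m inch '[{"x":-0.5,"y":5.1,"z":0,"wx":0,"wy":0,"wz":0.65,"jaw":1},{"x":-0.9,"y":5.0,"z":0,"wx":0,"wy":0,"wz":0.65,"jaw":1},{"x":-1.4,"y":4.9,"z":0,"wx":0,"wy":0,"wz":0.65,"jaw":1},{"x":-1.8,"y":4.8,"z":0,"wx":0,"wy":0,"wz":0.65,"jaw":1},{"x":-2.2,"y":4.6,"z":0,"wx":0,"wy":0,"wz":0.65,"jaw":1}]'
python3 -m inch '[{"x":-2.6,"y":4.4,"z":0,"wx":0,"wy":0,"wz":0.75,"jaw":1},{"x":0,"y":0,"z":0,"wx":0,"wy":0,"wz":0,"jaw":1}]'
```

```text
clock: 3.18
tcp_pos: [0.5768, 0.03, 0.3012]
tool_rot: [[-0.08, 0.997, 0.0], [0.997, 0.08, 0.0], [-0.0, 0.0, -1.0]]
force: [0.2, -0.2, 0.6]
gripper_width: 0.0853
grip_force: 0.0
clock: 3.8
tcp_pos: [0.5081, 0.274, 0.3012]
tool_rot: [[-0.508, 0.861, 0.0], [0.861, 0.508, 0.0], [0.0, 0.0, -1.0]]
force: [0.3, 0.1, -0.4]
gripper_width: 0.0855
grip_force: 0.0
clock: 4.05
tcp_pos: [0.4805, 0.3193, 0.3013]
tool_rot: [[-0.598, 0.802, -0.001], [0.802, 0.598, 0.001], [0.001, -0.0, -1.0]]
force: [0.5, -0.6, -0.7]
gripper_width: 0.0859
grip_force: 0.0
```

```bash
python3 -m inch '[{"x":0.4,"y":-0.3,"z":-5,"wx":0,"wy":0,"wz":0,"jaw":1},{"x":0,"y":0,"z":-5,"wx":0,"wy":0,"wz":0,"jaw":1},{"x":0,"y":0,"z":-4,"wx":0,"wy":0,"wz":0,"jaw":1},{"x":0,"y":0,"z":-3.1,"wx":0,"wy":0,"wz":0,"jaw":1},{"x":0,"y":0,"z":0,"wx":0,"wy":0,"wz":0,"jaw":1}]'
python3 - <<'E'
from fit import *
S=robot.grab_frame('scene');T=robot.grab_frame('top')
a=np.array(T['pixels'])[170:250,90:190,::-1]; b=np.array(S['pixels'])[80:200,260:360,::-1]
cv2.imwrite('pics/g1.png',cv2.convertScaleAbs(np.hstack([cv2.resize(a,(400,320),interpolation=2),cv2.resize(b,(400,480),interpolation=2)[:320]]),alpha=1.5))
E
```

```text
clock: 4.68
tcp_pos: [0.4851, 0.3113, 0.1278]
tool_rot: [[-0.592, 0.806, -0.005], [0.806, 0.592, -0.003], [0.0, -0.006, -1.0]]
force: [0.4, 0.1, -0.2]
gripper_width: 0.0852
grip_force: 0.0
```

View pics/g1.png

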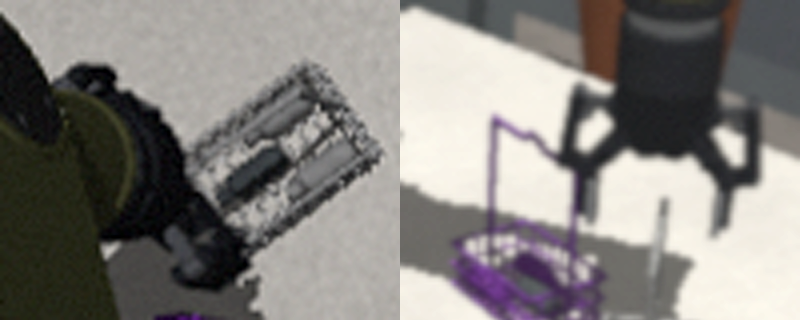

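Scene view: the fingers (590,200)/(718,220) straddle the bar (665,200). Shift 5 mm outward along the bar and close.

```bash
python3 -m inch '[{"x":-0.3,"y":0.4,"z":0,"wx":0,"wy":0,"wz":0,"jaw":1},{"x":0,"y":0,"z":0,"wx":0,"wy":0,"wz":0,"jaw":-1},{"x":0,"y":0,"z":0,"wx":0,"wy":0,"wz":0,"jaw":-1},{"x":0,"y":0,"z":0,"wx":0,"wy":0,"wz":0,"jaw":-1},{"x":0,"y":0,"z":0,"wx":0,"wy":0,"wz":0,"jaw":-1}]'
python3 -m inch '[{"x":0,"y":0,"z":0,"wx":0,"wy":0,"wz":0,"jaw":-1},{"x":0,"y":0,"z":0,"wx":0,"wy":0,"wz":0,"jaw":-1},{"x":0,"y":0,"z":0,"wx":0,"wy":0,"wz":0,"jaw":-1},{"x":0,"y":0,"z":0,"wx":0,"wy":0,"wz":0,"jaw":-1}]'
```

```text
clock: 5.4
tcp_pos: [0.4836, 0.3173, 0.1304]
tool_rot: [[-0.593, 0.805, 0.0], [0.805, 0.593, 0.0], [-0.0, 0.0, -1.0]]
force: [0.5, 0.7, 0.1]
gripper_width: 0.0121
grip_force: 0.4
clock: 5.9
tcp_pos: [0.4839, 0.3176, 0.1305]
tool_rot: [[-0.593, 0.805, 0.001], [0.805, 0.593, 0.001], [0.0, 0.001, -1.0]]
force: [0.9, 1.3, 2.1]
gripper_width: 0.0036
grip_force: 58.7
```

```bash
python3 -m inch '[{"x":0,"y":0,"z":0.5,"wx":0,"wy":0,"wz":0,"jaw":-1},{"x":0,"y":0,"z":1.5,"wx":0,"wy":0,"wz":0,"jaw":-1},{"x":0,"y":0,"z":3,"wx":0,"wy":0,"wz":0,"jaw":-1},{"x":0,"y":0,"z":3,"wx":0,"wy":0,"wz":0,"jaw":-1},{"x":0,"y":0,"z":1.5,"wx":0,"wy":0,"wz":0,"jaw":-1}]'
python3 - <<'E'
from fit import *
S=robot.grab_frame('scene');T=robot.grab_frame('top')
a=np.array(T['pixels'])[170:250,90:190,::-1]; b=np.array(S['pixels'])[80:200,260:360,::-1]
cv2.imwrite('pics/g2.png',cv2.convertScaleAbs(np.hstack([cv2.resize(a,(400,320),interpolation=2),cv2.resize(b,(400,480),interpolation=2)[:320]]),alpha=1.5))
print(robot.mark_of(S,'basket_bar')[:3]); q=robot.state(); print(q['force'],q['wrist_torque'],q['gripper_width'])
E
```

```text
clock: 6.52
tcp_pos: [0.4842, 0.3176, 0.2276]
tool_rot: [[-0.593, 0.805, 0.003], [0.805, 0.593, 0.001], [-0.001, 0.003, -1.0]]
force: [0.7, 0.3, -3.2]
gripper_width: 0.0037
grip_force: 58.6
[{'location': [326.3, 106.2], 'confidence': 0.94}, {'location': [293.2, 115.4], 'confidence': 0.8}]
[ 0.1966 -0.3914 -3.8988] [0.0927 0.0655 0.0548] 0.003650376456201491
```

View pics/g2.png

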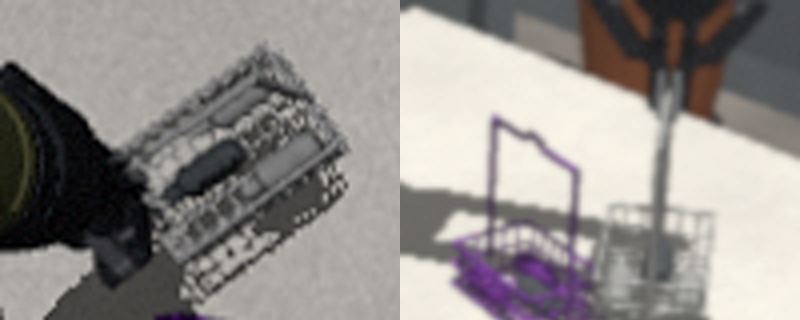

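Basket is held and upright at the bar (scene crop ~(660,100)). Carry to the hook's −x side while turning −46°.

```bash
python3 -m inch '[{"x":0,"y":-1.2,"z":-0.2,"wx":0,"wy":0,"wz":-0.4,"jaw":-1},{"x":-0.1,"y":-2.4,"z":-0.2,"wx":0,"wy":0,"wz":-0.8,"jaw":-1},{"x":-0.1,"y":-2.7,"z":0,"wx":0,"wy":0,"wz":-0.8,"jaw":-1},{"x":-0.1,"y":-2.7,"z":0,"wx":0,"wy":0,"wz":-0.8,"jaw":-1},{"x":-0.1,"y":-2.7,"z":0,"wx":0,"wy":0,"wz":-0.8,"jaw":-1}]'
python3 -m inch '[{"x":-0.1,"y":-2.7,"z":0,"wx":0,"wy":0,"wz":-0.8,"jaw":-1},{"x":-0.1,"y":-2.7,"z":0,"wx":0,"wy":0,"wz":-0.7,"jaw":-1},{"x":-0.1,"y":-2.7,"z":0,"wx":0,"wy":0,"wz":-0.4,"jaw":-1},{"x":0,"y":-2.5,"z":0,"wx":0,"wy":0,"wz":-0.2,"jaw":-1},{"x":0,"y":-1.8,"z":0,"wx":0,"wy":0,"wz":-0.1,"jaw":-1}]'
python3 -m inch '[{"x":0,"y":-1.2,"z":0,"wx":0,"wy":0,"wz":0,"jaw":-1},{"x":0,"y":-0.3,"z":0,"wx":0,"wy":0,"wz":0,"jaw":-1},{"x":0,"y":0,"z":0,"wx":0,"wy":0,"wz":0,"jaw":-1},{"x":0,"y":0,"z":0,"wx":0,"wy":0,"wz":0,"jaw":-1}]'
python3 - <<'E'
from fit import *
S=robot.grab_frame('scene');T=robot.grab_frame('top')
for n in ('basket_bar','hook_seat','basket_grip'):
  for p in (S,T): print(n,[(np.round(d['location'],1).tolist(),round(d['confidence'],2)) for d in robot.mark_of(p,n)[:3]])
st=robot.state();R=st['tool_rot'];g=st['tcp_pos']+R[:,2]*robot.grip_depth;print(g)
y=np.array([-R[1,1],R[0,1],0]) ; y=y if y[1]>0 else -y
yaw=np.arctan2(-y[0],y[1]);q=[*(g-.03*y)[:2],yaw];print('basket',q)
sh=[0,0,g[2]-.147]
I=[(q,B+sh,(0,255,255),1),(q,bail+sh,(0,255,0),0),([.5809,.0137,-.1689],hook,(0,0,255),0),([.5809,.0137,-.1689],tubr,(0,255,255),1)]
raw=np.array(S['pixels'])[90:250,190:330,::-1]
a=crop(S,190,90,140,160,2.85,I);b=crop(S,190,90,140,160,2.85,[])
cv2.imwrite('pics/p1.png',np.hstack([a,b]))
print('dev',np.subtract(q[:2],[.5809,.0137]))
E
```

```text
clock: 7.3
tcp_pos: [0.4782, 0.1983, 0.2196]
tool_rot: [[-0.126, 0.992, -0.003], [0.992, 0.126, -0.002], [-0.001, -0.004, -1.0]]
force: [0.1, 0.1, -3.3]
gripper_width: 0.0037
grip_force: 58.6
clock: 7.92
tcp_pos: [0.4752, 0.0746, 0.22]
tool_rot: [[0.177, 0.984, -0.003], [0.984, -0.177, -0.001], [-0.001, -0.003, -1.0]]
force: [0.9, -0.2, -2.7]
gripper_width: 0.0036
grip_force: 58.6
clock: 8.43
tcp_pos: [0.4766, 0.0619, 0.2213]
tool_rot: [[0.173, 0.985, 0.0], [0.985, -0.173, 0.0], [0.0, -0.0, -1.0]]
force: [0.3, -0.6, -3.1]
gripper_width: 0.0036
grip_force: 58.6
basket_bar [([291.5, 113.7], 0.81), ([248.5, 134.0], 0.69)]
basket_bar [([122.8, 280.3], 0.69)]
hook_seat [([271.8, 174.1], 0.74)]
hook_seat [([260.7, 173.5], 0.46), ([265.8, 110.5], 0.45)]
basket_grip [([296.6, 119.8], 0.89), ([256.8, 133.0], 0.71)]
basket_grip [([129.8, 265.4], 0.98)]
[0.4765 0.0615 0.24  ]
basket [np.float64(0.47134209295307), np.float64(0.031939918140244564), np.float64(-0.1744060670396466)]
dev [-0.1096  0.0182]
```

View pics/p1.png

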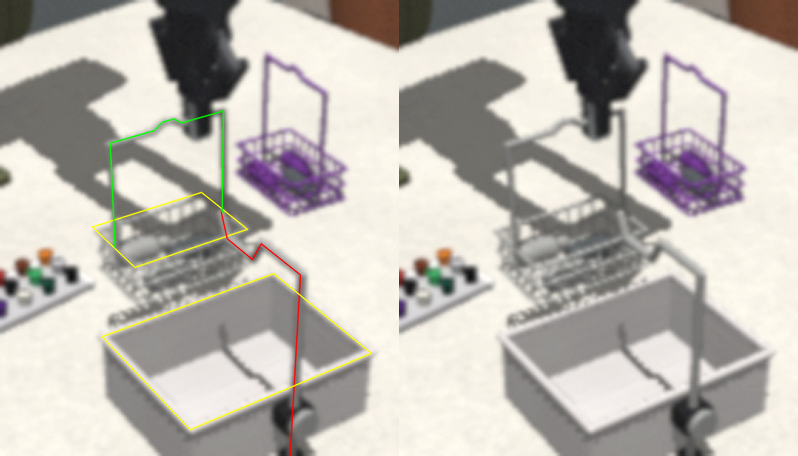

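Overlay agrees: bar crimp at ~(172,122), hook tip at ~(223,213), seat at ~(254,258). Move in over the tip, +11 cm along the tub's x, then lower.

```bash
python3 -m inch '[{"x":1,"y":-0.1,"z":0,"wx":0,"wy":0,"wz":0,"jaw":-1},{"x":2,"y":-0.4,"z":0,"wx":0,"wy":0,"wz":0,"jaw":-1},{"x":2.5,"y":-0.4,"z":0,"wx":0,"wy":0,"wz":0,"jaw":-1},{"x":2.5,"y":-0.4,"z":0,"wx":0,"wy":0,"wz":0,"jaw":-1},{"x":1.8,"y":-0.3,"z":0,"wx":0,"wy":0,"wz":0,"jaw":-1}]'
python3 -m inch '[{"x":1.2,"y":-0.2,"z":0,"wx":0,"wy":0,"wz":0,"jaw":-1},{"x":0,"y":0,"z":0,"wx":0,"wy":0,"wz":0,"jaw":-1},{"x":0,"y":0,"z":-1.5,"wx":0,"wy":0,"wz":0,"jaw":-1},{"x":0,"y":0,"z":-1.5,"wx":0,"wy":0,"wz":0,"jaw":-1},{"x":0,"y":0,"z":0,"wx":0,"wy":0,"wz":0,"jaw":-1}]'
python3 - <<'E'
from fit import *
S=robot.grab_frame('scene')
st=robot.state();R=st['tool_rot'];g=st['tcp_pos']+R[:,2]*robot.grip_depth
y=np.array([-R[1,1],R[0,1],0]) ; y=y if y[1]>0 else -y
q=[*(g-.03*y)[:2],np.arctan2(-y[0],y[1])]
d=np.subtract(q[:2],[.5809,.0137]);c,s=np.cos(-.1689),np.sin(-.1689)
print('dev tub frame',d[0]*c+d[1]*s,-d[0]*s+d[1]*c, np.degrees(q[2]+.1689))
for n in ('basket_bar','hook_seat'): print(n,[(np.round(e['location'],1).tolist(),round(e['confidence'],2)) for e in robot.mark_of(S,n)[:3]])
sh=[0,0,g[2]-.147-.002]
print(proj(S,T3(q,[0,0,.15]+np.array(sh))[0]))
b=crop(S,215,100,100,150,4,[]);cv2.imwrite('pics/p2.png',b)
E
```

```text
clock: 9.45
tcp_pos: [0.5773, 0.0447, 0.2211]
tool_rot: [[0.174, 0.985, 0.001], [0.985, -0.174, -0.0], [0.0, 0.001, -1.0]]
force: [-0.1, 0.4, -3.7]
gripper_width: 0.0036
grip_force: 58.6
clock: 10.07
tcp_pos: [0.5842, 0.0435, 0.189]
tool_rot: [[0.174, 0.985, -0.005], [0.985, -0.174, 0.0], [-0.001, -0.005, -1.0]]
force: [0.1, 0.4, -3.2]
gripper_width: 0.0035
grip_force: 58.6
dev tub frame -0.0009938122066771174 4.634579571945158e-05 -0.31942464686296096
basket_bar [([274.1, 162.0], 0.82), ([293.7, 114.6], 0.48)]
hook_seat [([272.6, 176.2], 0.89)]
[272.9547 163.4298]
```

View pics/p2.png

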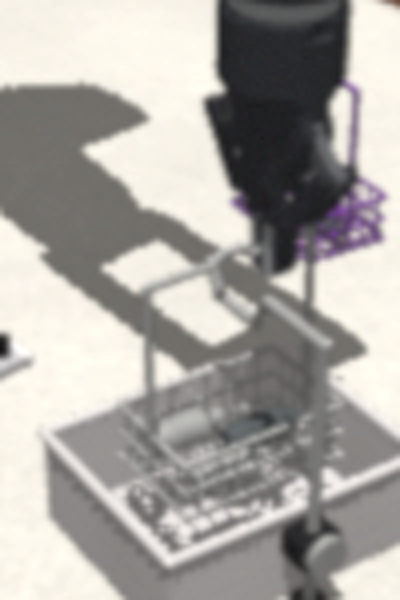

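The crimp (230,252) is directly above the seat (237,300), between tip and arm. Lower the last 3 cm.

```bash
python3 -m inch '[{"x":0,"y":0,"z":-1,"wx":0,"wy":0,"wz":0,"jaw":-1},{"x":0,"y":0,"z":-1,"wx":0,"wy":0,"wz":0,"jaw":-1},{"x":0,"y":0,"z":-0.5,"wx":0,"wy":0,"wz":0,"jaw":-1},{"x":0,"y":0,"z":-0.4,"wx":0,"wy":0,"wz":0,"jaw":-1},{"x":0,"y":0,"z":0,"wx":0,"wy":0,"wz":0,"jaw":-1}]'
python3 -m inch '[{"x":0,"y":0,"z":-0.1,"wx":0,"wy":0,"wz":0,"jaw":-1},{"x":0,"y":0,"z":0,"wx":0,"wy":0,"wz":0,"jaw":-1}]'
```

```text
clock: 10.85
tcp_pos: [0.5864, 0.0433, 0.1619]
tool_rot: [[0.174, 0.985, -0.001], [0.985, -0.174, 0.0], [-0.0, -0.001, -1.0]]
force: [-0.7, -0.8, -2.6]
gripper_width: 0.0039
grip_force: 58.6
clock: 11.1
tcp_pos: [0.5867, 0.0433, 0.1615]
tool_rot: [[0.174, 0.985, 0.0], [0.985, -0.174, 0.0], [0.0, 0.0, -1.0]]
force: [-0.5, 1.4, -2.6]
gripper_width: 0.0038
grip_force: 58.6
```

```bash
python3 -m inch '[{"x":0,"y":0,"z":-0.2,"wx":0,"wy":0,"wz":0,"jaw":-1},{"x":0,"y":0,"z":0,"wx":0,"wy":0,"wz":0,"jaw":-1},{"x":0,"y":0,"z":0,"wx":0,"wy":0,"wz":0,"jaw":-1}]'
python3 -m inch '[{"x":0,"y":0,"z":-0.1,"wx":0,"wy":0,"wz":0,"jaw":-1},{"x":0,"y":0,"z":0,"wx":0,"wy":0,"wz":0,"jaw":-1},{"x":0,"y":0,"z":0,"wx":0,"wy":0,"wz":0,"jaw":-1}]'
```

```text
clock: 11.48
tcp_pos: [0.5865, 0.0433, 0.1593]
tool_rot: [[0.174, 0.985, 0.0], [0.985, -0.174, 0.0], [0.0, 0.0, -1.0]]
force: [-0.6, -0.2, -3.1]
gripper_width: 0.0032
grip_force: 58.6
clock: 11.85
tcp_pos: [0.5865, 0.0433, 0.1583]
tool_rot: [[0.174, 0.985, -0.0], [0.985, -0.174, 0.0], [-0.0, -0.0, -1.0]]
force: [-0.4, 0.0, -3.0]
gripper_width: 0.0035
grip_force: 58.6
```

```bash
python3 -m inch '[{"x":0,"y":0,"z":-0.1,"wx":0,"wy":0,"wz":0,"jaw":-1},{"x":0,"y":0,"z":0,"wx":0,"wy":0,"wz":0,"jaw":-1},{"x":0,"y":0,"z":0,"wx":0,"wy":0,"wz":0,"jaw":-1}]'
python3 -m inch '[{"x":0,"y":0,"z":-0.1,"wx":0,"wy":0,"wz":0,"jaw":-1},{"x":0,"y":0,"z":0,"wx":0,"wy":0,"wz":0,"jaw":-1},{"x":0,"y":0,"z":0,"wx":0,"wy":0,"wz":0,"jaw":-1}]'
```

```text
clock: 12.22
tcp_pos: [0.5867, 0.0433, 0.1575]
tool_rot: [[0.174, 0.985, 0.0], [0.985, -0.174, -0.0], [0.0, 0.0, -1.0]]
force: [-0.7, 0.4, -1.5]
gripper_width: 0.0038
grip_force: 58.7
clock: 12.6
tcp_pos: [0.5868, 0.0433, 0.1567]
tool_rot: [[0.174, 0.985, 0.001], [0.985, -0.174, -0.0], [-0.0, 0.001, -1.0]]
force: [-1.0, -0.6, 2.6]
gripper_width: 0.0036
grip_force: 59.0
```

Weight is on the hook. Release (half open), check, then raise.

```bash
python3 -m inch '[{"x":0,"y":0,"z":0,"wx":0,"wy":0,"wz":0,"jaw":-0.6},{"x":0,"y":0,"z":0,"wx":0,"wy":0,"wz":0,"jaw":-0.3},{"x":0,"y":0,"z":0,"wx":0,"wy":0,"wz":0,"jaw":-0.2},{"x":0,"y":0,"z":0,"wx":0,"wy":0,"wz":0,"jaw":-0.2}]'
python3 -m inch '[{"x":0,"y":0,"z":1,"wx":0,"wy":0,"wz":0,"jaw":-0.2},{"x":0,"y":0,"z":3,"wx":0,"wy":0,"wz":0,"jaw":-0.2},{"x":0,"y":0,"z":5,"wx":0,"wy":0,"wz":0,"jaw":-0.2},{"x":0,"y":0,"z":5,"wx":0,"wy":0,"wz":0,"jaw":-0.2},{"x":0,"y":0,"z":2,"wx":0,"wy":0,"wz":0,"jaw":-0.2}]'
python3 - <<'E'
from fit import *
S=robot.grab_frame('scene');T=robot.grab_frame('top')
for n in ('basket_bar','cap_top','jug_mouth'):
  for p in (S,T): print(n,[(np.round(e['location'],1).tolist(),round(e['confidence'],2)) for e in robot.mark_of(p,n)[:3]])
print('expected hung bar',proj(S,[.5809,.0137,.178]))
Q=[.5809,.0137,-.1689]; I=[]
a=crop(S,215,100,100,150,4,[(Q,bail+[0,0,.028],(0,255,0),0)])
a=np.hstack([crop(S,225,130,80,110,4.5,[]),crop(T,355,155,90,100,4.9,[])[:490]]) if 0 else crop(S,95,120,220,165,3.6,[])
cv2.imwrite('pics/p3.png',a)
for n in('cap_top',):
  s=robot.mark_of(S,n)[0]['location'];t=robot.mark_of(T,n)[0]['location'];print(tri(S,s,T,t),at_z(S,s,.216),at_z(T,t,.216))
# ellipse of the cap by shape: dark grey vs white
for nm,p,c in(('S',S,(140,212)),('T',T,(400,188))):
  g=cv2.cvtColor(np.array(p['pixels']),cv2.COLOR_RGB2GRAY); r=g[c[1]-25:c[1]+25:3,c[0]-25:c[0]+25:3]; print(nm);print(r)
E
```

```text
clock: 13.1
tcp_pos: [0.5866, 0.0433, 0.1562]
tool_rot: [[0.174, 0.985, -0.0], [0.985, -0.174, 0.0], [0.0, -0.0, -1.0]]
force: [-0.4, -0.2, 0.3]
gripper_width: 0.0343
grip_force: 0.0
clock: 13.72
tcp_pos: [0.5881, 0.0434, 0.3211]
tool_rot: [[0.174, 0.985, 0.007], [0.985, -0.174, 0.0], [0.001, 0.007, -1.0]]
force: [0.0, 0.5, -1.5]
gripper_width: 0.0339
grip_force: 0.0
basket_bar [([291.6, 115.7], 0.8), ([272.8, 176.1], 0.56)]
basket_bar [([123.0, 278.3], 0.94), ([258.9, 173.4], 0.85), ([324.5, 106.4], 0.58)]
cap_top [([140.5, 209.0], 0.85)]
cap_top [([399.7, 190.9], 0.57)]
jug_mouth [([282.9, 175.8], 0.62), ([140.1, 214.3], 0.57)]
jug_mouth [([398.4, 184.2], 0.76)]
expected hung bar [272.9338 174.9171]
(array([ 0.5315, -0.3076,  0.2105]), np.float64(0.002548548452537556)) [ 0.5375 -0.3115  0.216 ] [ 0.5316 -0.3044  0.216 ]
S
[[164 164 163 163 161 162 160 160 160 161 161 158 159 156 156 156 158]
 [162 164 163 161 161 163 160 160 163 160 159 159 160 159 158 155 160]
 [163 164 162 162 162 161 161 161 159 161 158 158 158 158 160 160 161]
 [165 163 163 161 159 160 162 162 160 159 158 158 1
[... 1453 characters left out ...]
120 111  56  58  68  88  90  88  88  76  83 141 140 142 141]
 [111 116  82  74  54  57  83  91  88  89  87  88  85 142 143 136 138]
 [110 103  75  74  53  52  78  89  88  88  89  88  84 142 140 146 142]
 [109  75  76  73  55  53  52  81  89  88  88  88  69 129 141 137 141]
 [103  74  74  74  70  52  54  55  79  90  87  64 142 124 141 140 141]
 [ 84  75  74  74  72  70  55  47  52  81 109 123 120 115 139 141 145]
 [ 87  74  74  73  72  71  70  82 121 121 120 111  93 143 141 147 142]
 [ 80  90  77  86  71  84 107 115 114 113  99 153 145 142 141 141 144]
 [ 74  88 112 126 109  99 104 103  96 134 141 144 148 146 141 141 143]
 [ 74  75  93 119 133 124 108 127 146 149 144 141 142 144 142 141 143]]
```

View pics/p3.png

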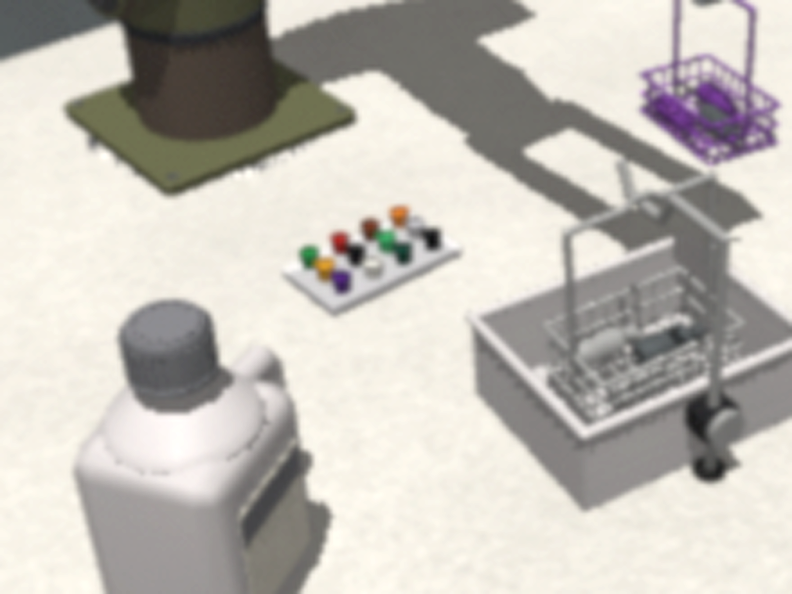

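Basket hangs free on the hook: bar across the seat at crop (655,205), basket inside the tub. Now locate the cap's top disc by segmentation.

```bash
python3 - <<'E'
from fit import *
S=robot.grab_frame('scene');T=robot.grab_frame('top'); C=[]
for p,c,lo,hi in((S,(141,209),84,99),(T,(402,189),76,94)):
  g=cv2.cvtColor(np.array(p['pixels']),cv2.COLOR_RGB2GRAY); m=cv2.inRange(g,lo,hi)
  k=np.zeros_like(m);k[c[1]-16:c[1]+17,c[0]-16:c[0]+17]=255; m=cv2.morphologyEx(m&k,cv2.MORPH_OPEN,np.ones((3,3),np.uint8))
  n,l,st,ce=cv2.connectedComponentsWithStats(m); i=l[c[1],c[0]]
  x=max(cv2.findContours((l==i).astype(np.uint8),0,1)[0],key=len); e=cv2.fitEllipse(x); print(st[i],ce[i],e); C.append((e[0],p))
print(tri(S,C[0][0],T,C[1][0]),at_z(S,C[0][0],.216),at_z(T,C[1][0],.216))
E
```

```text
[130 204  21  13 198] [139.7677 209.7323] ((139.71864318847656, 209.76956176757812), (11.177495956420898, 20.21051025390625), 73.14285278320312)
[393 179  18  18 238] [401.2269 187.6723] ((401.45135498046875, 187.58181762695312), (16.6102352142334, 17.697242736816406), 115.05928802490234)
(array([ 0.5382, -0.3114,  0.2141]), np.float64(0.004401555464538184)) [ 0.5387 -0.3139  0.216 ] [ 0.5391 -0.3087  0.216 ]
```

```bash
python3 -m inch '[{"x":0,"y":-2.4,"z":0,"wx":0,"wy":0,"wz":0,"jaw":0},{"x":-0.5,"y":-5,"z":0,"wx":0,"wy":0,"wz":0,"jaw":1},{"x":-0.8,"y":-5,"z":0,"wx":0,"wy":0,"wz":0,"jaw":1},{"x":-0.8,"y":-5,"z":0,"wx":0,"wy":0,"wz":0,"jaw":1},{"x":-0.8,"y":-5,"z":0,"wx":0,"wy":0,"wz":0,"jaw":1}]'
python3 -m inch '[{"x":-0.8,"y":-5,"z":0,"wx":0,"wy":0,"wz":0,"jaw":1},{"x":-0.8,"y":-5,"z":0,"wx":0,"wy":0,"wz":0,"jaw":1},{"x":-0.4,"y":-3,"z":0,"wx":0,"wy":0,"wz":0,"jaw":1},{"x":0,"y":0,"z":-3,"wx":0,"wy":0,"wz":0,"jaw":1},{"x":0,"y":0,"z":0,"wx":0,"wy":0,"wz":0,"jaw":1}]'
```

```text
clock: 14.95
tcp_pos: [0.5572, -0.1822, 0.3161]
tool_rot: [[0.174, 0.985, -0.0], [0.985, -0.174, 0.0], [0.0, -0.0, -1.0]]
force: [1.3, 0.9, 0.1]
gripper_width: 0.0854
grip_force: 0.0
clock: 15.58
tcp_pos: [0.5358, -0.3102, 0.2835]
tool_rot: [[0.175, 0.985, -0.005], [0.985, -0.175, 0.004], [0.003, -0.006, -1.0]]
force: [-0.5, -0.6, -0.9]
gripper_width: 0.0854
grip_force: 0.0
```

```bash
python3 -m inch '[{"x":0.3,"y":-0.1,"z":-4,"wx":0,"wy":0,"wz":0,"jaw":1},{"x":0,"y":0,"z":-4,"wx":0,"wy":0,"wz":0,"jaw":1},{"x":0,"y":0,"z":-2.2,"wx":0,"wy":0,"wz":0,"jaw":1},{"x":0,"y":0,"z":0,"wx":0,"wy":0,"wz":0,"jaw":1},{"x":0,"y":0,"z":0,"wx":0,"wy":0,"wz":0,"jaw":0.4}]'
python3 -m inch '[{"x":0,"y":0,"z":0,"wx":0,"wy":0,"wz":0,"jaw":0.35},{"x":0,"y":0,"z":0,"wx":0,"wy":0,"wz":0,"jaw":0.3},{"x":0,"y":0,"z":0,"wx":0,"wy":0,"wz":0,"jaw":0.25}]'
```

```text
clock: 16.2
tcp_pos: [0.5417, -0.3119, 0.1859]
tool_rot: [[0.173, 0.985, 0.002], [0.985, -0.173, -0.001], [-0.001, 0.002, -1.0]]
force: [0.6, 0.0, 0.2]
gripper_width: 0.0697
grip_force: 0.0
clock: 16.58
tcp_pos: [0.5396, -0.3116, 0.185]
tool_rot: [[0.174, 0.985, -0.001], [0.985, -0.174, -0.0], [-0.0, -0.001, -1.0]]
force: [-3.6, 0.1, 2.7]
gripper_width: 0.0537
grip_force: 2.2
```

```bash
python3 -m inch '[{"x":0,"y":0,"z":0,"wx":0,"wy":0,"wz":0,"jaw":0},{"x":0,"y":0,"z":0,"wx":0,"wy":0,"wz":0,"jaw":-1},{"x":0,"y":0,"z":0,"wx":0,"wy":0,"wz":0,"jaw":-1},{"x":0,"y":0,"z":0,"wx":0,"wy":0,"wz":0,"jaw":-1}]'
python3 -c "
from cell import robot; s=robot.state(); print(s['q'],s['wrist_torque'],s['force'])"
```

```text
clock: 17.08
tcp_pos: [0.5397, -0.3116, 0.1849]
tool_rot: [[0.174, 0.985, -0.001], [0.985, -0.174, 0.0], [-0.0, -0.001, -1.0]]
force: [-4.5, 2.5, 6.0]
gripper_width: 0.0509
grip_force: 61.2
[-5.90984312e-01  4.09658421e-01  1.46582873e+00 -5.71108596e-04
  1.26716530e+00 -4.15987714e-01] [0.20076563 0.95443516 0.03496435] [-4.46447055  2.52664054  6.02249744]
```

```bash
python3 -m inch '[{"x":0,"y":0,"z":-0.2,"wx":0,"wy":0,"wz":0,"jaw":-1},{"x":0,"y":0,"z":-0.2,"wx":0,"wy":0,"wz":0,"jaw":-1},{"x":0,"y":0,"z":0,"wx":0,"wy":0,"wz":0,"jaw":-1},{"x":0,"y":0,"z":0,"wx":0,"wy":0,"wz":0,"jaw":-1}]'
python3 -m inch '[{"x":0,"y":0,"z":-0.1,"wx":0,"wy":0,"wz":0,"jaw":-1},{"x":0,"y":0,"z":0,"wx":0,"wy":0,"wz":0,"jaw":-1},{"x":0,"y":0,"z":0,"wx":0,"wy":0,"wz":0,"jaw":-1}]'
```

```text
clock: 17.58
tcp_pos: [0.5398, -0.3117, 0.1816]
tool_rot: [[0.174, 0.985, -0.001], [0.985, -0.174, -0.0], [-0.0, -0.001, -1.0]]
force: [-5.7, 0.8, 8.7]
gripper_width: 0.0504
grip_force: 61.7
clock: 17.95
tcp_pos: [0.5398, -0.3117, 0.1809]
tool_rot: [[0.174, 0.985, -0.0], [0.985, -0.174, -0.001], [-0.001, -0.0, -1.0]]
force: [-5.9, 1.7, 10.4]
gripper_width: 0.0508
grip_force: 61.7
```

```bash
python3 -m inch '[{"x":0,"y":0,"z":-0.1,"wx":0,"wy":0,"wz":0,"jaw":-1},{"x":0,"y":0,"z":0,"wx":0,"wy":0,"wz":0.4,"jaw":-1},{"x":0,"y":0,"z":0,"wx":0,"wy":0,"wz":0.4,"jaw":-1},{"x":0,"y":0,"z":0,"wx":0,"wy":0,"wz":0.4,"jaw":-1},{"x":0,"y":0,"z":0,"wx":0,"wy":0,"wz":0,"jaw":-1}]'
python3 -c "
from cell import robot; s=robot.state(); print(s['wrist_torque'])"
```

```text
clock: 18.58
tcp_pos: [0.5403, -0.3111, 0.1801]
tool_rot: [[0.007, 1.0, 0.001], [1.0, -0.007, 0.0], [0.0, 0.001, -1.0]]
force: [-5.9, 2.8, 10.8]
gripper_width: 0.0512
grip_force: 61.8
[ 0.51485538  0.96450821 -0.00844292]
```

```bash
python3 -m inch '[{"x":0,"y":0,"z":0,"wx":0,"wy":0,"wz":0.5,"jaw":-1},{"x":0,"y":0,"z":0,"wx":0,"wy":0,"wz":0.5,"jaw":-1},{"x":0,"y":0,"z":0,"wx":0,"wy":0,"wz":0.5,"jaw":-1},{"x":0,"y":0,"z":0,"wx":0,"wy":0,"wz":0.5,"jaw":-1},{"x":0,"y":0,"z":0,"wx":0,"wy":0,"wz":0.5,"jaw":-1}]'
python3 -c "
from cell import robot; s=robot.state(); print(s['wrist_torque'])"
python3 -m inch '[{"x":0,"y":0,"z":0,"wx":0,"wy":0,"wz":0.5,"jaw":-1},{"x":0,"y":0,"z":0,"wx":0,"wy":0,"wz":0.5,"jaw":-1},{"x":0,"y":0,"z":0,"wx":0,"wy":0,"wz":0.5,"jaw":-1},{"x":0,"y":0,"z":0,"wx":0,"wy":0,"wz":0.5,"jaw":-1},{"x":0,"y":0,"z":0,"wx":0,"wy":0,"wz":0.5,"jaw":-1}]'
python3 -c "
from cell import robot; s=robot.state(); print(s['wrist_torque'])"
```

```text
clock: 19.2
tcp_pos: [0.54, -0.3113, 0.18]
tool_rot: [[-0.337, 0.941, -0.0], [0.941, 0.337, 0.0], [0.0, 0.0, -1.0]]
force: [-5.1, 2.4, 11.4]
gripper_width: 0.0508
grip_force: 61.7
[ 0.4936368   1.13383982 -0.1270584 ]
clock: 19.82
tcp_pos: [0.5396, -0.3115, 0.18]
tool_rot: [[-0.639, 0.769, -0.001], [0.769, 0.639, -0.0], [0.0, -0.001, -1.0]]
force: [-6.2, 1.9, 10.9]
gripper_width: 0.051
grip_force: 61.7
[ 0.33798913  1.2461661  -0.08145999]
```

```bash
python3 -m inch '[{"x":0,"y":0,"z":0,"wx":0,"wy":0,"wz":0.6,"jaw":-1},{"x":0,"y":0,"z":0,"wx":0,"wy":0,"wz":0.6,"jaw":-1},{"x":0,"y":0,"z":0,"wx":0,"wy":0,"wz":0.4,"jaw":-1},{"x":0,"y":0,"z":0,"wx":0,"wy":0,"wz":0,"jaw":-1}]'
python3 -m inch '[{"x":0,"y":0,"z":0.4,"wx":0,"wy":0,"wz":0,"jaw":-1},{"x":0,"y":0,"z":0.6,"wx":0,"wy":0,"wz":0,"jaw":-1},{"x":0,"y":0,"z":0,"wx":0,"wy":0,"wz":0,"jaw":-1}]'
```

```text
clock: 20.32
tcp_pos: [0.5396, -0.3118, 0.18]
tool_rot: [[-0.792, 0.61, -0.001], [0.61, 0.792, -0.001], [0.0, -0.001, -1.0]]
force: [-6.4, 2.0, 11.5]
gripper_width: 0.0512
grip_force: 61.7
clock: 20.7
tcp_pos: [0.54, -0.3116, 0.1884]
tool_rot: [[-0.792, 0.61, -0.001], [0.61, 0.792, 0.0], [0.001, -0.0, -1.0]]
force: [-5.0, 0.8, 2.5]
gripper_width: 0.0506
grip_force: 63.1
```

```bash
python3 -m inch '[{"x":0,"y":0,"z":0.5,"wx":0,"wy":0,"wz":0,"jaw":-1},{"x":0,"y":0,"z":0.6,"wx":0,"wy":0,"wz":0,"jaw":-1},{"x":0,"y":0,"z":0.6,"wx":0,"wy":0,"wz":0,"jaw":-1},{"x":0,"y":0,"z":0.6,"wx":0,"wy":0,"wz":0,"jaw":-1},{"x":0,"y":0,"z":0.7,"wx":0,"wy":0,"wz":0,"jaw":-1}]'
python3 -m inch '[{"x":0,"y":0,"z":1.5,"wx":0,"wy":0,"wz":0,"jaw":-1},{"x":0,"y":0,"z":2,"wx":0,"wy":0,"wz":0,"jaw":-1},{"x":0,"y":0,"z":2,"wx":0,"wy":0,"wz":0,"jaw":-1},{"x":0,"y":0,"z":0.8,"wx":0,"wy":0,"wz":0,"jaw":-1},{"x":0,"y":0,"z":0,"wx":0,"wy":0,"wz":0,"jaw":-1}]'
python3 -m inch '[{"x":0,"y":0,"z":0,"wx":0,"wy":0,"wz":0,"jaw":-1},{"x":0,"y":0,"z":0,"wx":0,"wy":0,"wz":0,"jaw":-1},{"x":0,"y":0,"z":0,"wx":0,"wy":0,"wz":0,"jaw":-1}]'
python3 - <<'E'
from fit import *
S=robot.grab_frame('scene');T=robot.grab_frame('top')
for n in ('cap_top','jug_mouth','jug','basket_bar','cap'):
  for p in (S,T): print(n,[(np.round(e['location'],1).tolist(),round(e['confidence'],2)) for e in robot.mark_of(p,n)[:3]])
print(proj(S,[.5395,-.3115,.201]),proj(T,[.5395,-.3115,.201]),proj(S,[.5395,-.3115,.315]),proj(S,[.5395,-.3115,.281]))
print(robot.state()['force'],robot.state()['joint_vel'])
E
```

```text
clock: 21.32
tcp_pos: [0.5415, -0.3119, 0.2193]
tool_rot: [[-0.792, 0.61, 0.002], [0.61, 0.792, -0.001], [-0.002, 0.001, -1.0]]
force: [0.1, -0.2, -0.7]
gripper_width: 0.0511
grip_force: 62.8
clock: 21.95
tcp_pos: [0.5409, -0.3119, 0.2823]
tool_rot: [[-0.792, 0.61, 0.002], [0.61, 0.792, -0.001], [-0.002, 0.0, -1.0]]
force: [-0.1, -0.8, 0.1]
gripper_width: 0.0505
grip_force: 62.8
clock: 22.32
tcp_pos: [0.5403, -0.3115, 0.2806]
tool_rot: [[-0.792, 0.61, -0.001], [0.61, 0.792, 0.001], [0.001, -0.0, -1.0]]
force: [0.9, -0.3, -0.0]
gripper_width: 0.0506
grip_force: 62.8
cap_top [([133.3, 169.3], 0.85)]
cap_top [([420.5, 177.8], 0.56), ([259.5, 173.6], 0.24)]
jug_mouth [([141.8, 216.0], 0.56)]
jug_mouth [([395.6, 186.1], 0.9)]
jug [([155.2, 280.1], 0.75)]
jug [([371.5, 195.4], 0.6), ([397.1, 189.0], 0.19), ([247.3, 170.0], 0.18)]
basket_bar [([272.2, 174.9], 0.9), ([291.6, 115.8], 0.82), ([134.4, 168.4], 0.18)]
basket_bar [([123.5, 281.4], 0.69), ([370.0, 196.0], 0.19)]
cap []
cap [([414.6, 181.9], 0.72), ([257.7, 170.6], 0.65)]
[142.1714 215.3733] [400.1943 188.0845] [132.6002 167.1472] [135.6054 182.3332]
[-0.428  -0.1133 -0.0507] [ 0.0008  0.0018  0.0011  0.0016 -0.0005  0.0013]
```

```bash
python3 -m inch '[{"x":0,"y":0,"z":0.4,"wx":0,"wy":0,"wz":0,"jaw":-1},{"x":0,"y":0,"z":0,"wx":0,"wy":0,"wz":0,"jaw":-1},{"x":0,"y":0,"z":0,"wx":0,"wy":0,"wz":0,"jaw":-1},{"x":0,"y":0,"z":0,"wx":0,"wy":0,"wz":0,"jaw":-1}]' && python3 -c "
from cell import robot; print(robot.close_job())"
```

```text
clock: 23.42
tcp_pos: [0.5405, -0.3116, 0.2853]
tool_rot: [[-0.792, 0.61, -0.0], [0.61, 0.792, 0.0], [0.0, 0.0, -1.0]]
force: [-0.8, -0.1, -0.4]
gripper_width: 0.0511
grip_force: 62.8
the job is handed in; nothing more can be done
None
```

The basket hangs free on the hook inside the tub, released. The jug's cap is off and held still about 8 cm above its mouth, with the jug standing where it was, and I handed the job in at about 23 s; no verdict was returned.

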